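# Lock the tube carrier onto the mixer with its cam

### The job

Put the carrier of blood tubes upright into the bay of the tube mixer with its headed stud in the open mouth of the cam disc, then turn the cam's lever clockwise as far as it will go, so that the curved slot draws the carrier tight against the two steel stops. Let go of everything, keep the tubes upright all the time, and do not disturb the other things on the bench.

Things in the scene. Friction and masses are not known exactly. Their poses are not given: they have to be found in the camera images.
- mixer: Tube mixer, fixed on the bench: flat white housing, 190 mm along own x, 265 mm along own y (y -150 to +115), aluminium platform on top 40 mm above the bench. Origin on the bench, z up; own y points from the bay's open end (-y) to the cam. The bay is the platform's half at y below -15 mm, centred on x = 0, open upwards and to -y.
- bay_home (a point): On the platform at the mixer's own (0, -55, 40) mm: where the carrier's origin (and axes, parallel to the mixer's) are when it is tight against its stops. The stops are two steel bars 19 mm high with their faces at own y = -15, a 40 mm gap between them for the tongue. Steel side rails 15 mm high, 166 mm apart, run from own y = -85 to -15; their ends (to -110) splay outwards.
- bay_entry (a point): On the platform at the mixer's own (0, -105, 40) mm: the carrier's origin can be set down here with the stud still clear of the cam, then slid along own +y into the mouth.
- carrier: Loose tube carrier, 0.3 to 0.6 kg: grey tray 160 mm along own x, 80 mm along own y, with a white rack and four capped tubes fixed in it (tops at 83 mm) and a carrying bar on two end uprights. Origin at the centre of its underside, z up. A flat steel tongue 22 mm wide, 6 mm thick, level with the underside, sticks out of its +y side to own y = 100 mm and bears the upright headed stud.
- carrier_bar (a point): Centre of the carrier's carrying bar, 135 mm above its underside, over its origin. The bar runs along the carrier's own x (free length 150 mm), is 14 mm wide along own y and 18 mm high; grasp it here from above across own y.
- stud (a point): Centre of the stud's head, at own (0, 91, 24.5) mm in the carrier. Shank 10 mm in diameter, head 18 mm in diameter and 6 mm thick (21.5 to 27.5 mm above the carrier's underside). The shank goes into the cam's slot sideways, the head passes above the disc, the tongue below it.
- cam_axis (a point): Fixed point on the cam's upright axis, at the top face of the steel cam disc: mixer's own (0, 60, 59) mm. Disc 100 mm across, 10 mm thick, underside 9 mm above the platform. When open, a mouth about 30 mm wide in its rim faces the bay. The stud is clear of the disc beyond 55 mm from the axis, stops on the slot's inner wall at 34 mm, and is caught by the turning cam if within 38 mm.
- cam (a joint): Cam angle, rad. 0 = open (mouth to the bay, lever along the mixer's own -x); grows clockwise from above (lever towards own +y); limit 1.75. The slot draws the stud in by 11 mm per rad up to 1.15, then by 1.2 mm per rad; the carrier is tight on its stops (stud 24 mm from the axis) from 1.5 to 1.65 and the lever then firm. Stays where it is left (0.12 N m). Starts at 0 to 0.1, open for the stud.
- lever_grip (a point): Middle of the upright black grip at the end of the cam lever: a round post 22 mm in diameter (24 mm at its top rim), from 67 to 115 mm above the bench, this point 95 mm above the bench and 85 mm from the cam's axis. It moves on a circle about point cam_axis; it can be pinched from above or pushed from the side.
- sample_cup: Bystander: closed sample cup with a red lid, 61 mm across, 68 mm high; loose. Origin under its centre. Leave alone.
- timer: Bystander: small white bench timer, 56 x 62 x 20 mm; loose. Leave alone.
- tally_counter: Bystander: round grey hand counter, 54 x 45 x 18 mm; loose. Leave alone.
- tape_roll: Bystander: roll of tape lying flat, 59 mm across, 19 mm high; loose. Leave alone.
- dropper_oil: Bystander: brown dropper bottle, 23 mm across, 58 mm high; loose. Leave alone.

How it is judged:
By the outcome, as a careful person would: the job done as asked, in the order asked, and still so for the second after the job is handed in, with the robot touching nothing.
It also fails if it takes over 54 s, if anything falls off the work surface, if the arm or the gripper's body presses on something with over 40 N, if the wrist force passes 120 N, or if a joint passes its speed limit or range.

### The arm

A 6-joint arm with a two-finger parallel gripper is mounted at the origin on a cart in front of the work surface, level with it; the furniture and walls round the work are solid. World frame = base frame: x ahead of the robot, y to its left, z up, the work surface at z = 0. Lengths are in m, angles in degrees, forces in N, time in s.
With the tool pointing down it reaches from about 0.375 to 0.75 m from the base axis. Payload 9 kg.
Tool frame: the origin (TCP) lies where the fingers leave the gripper's body, on its centre line; the fingertips stand 73 mm ahead of it and the grasp point (between the pads) lies 54 mm ahead of it (robot.tip_reach is the distance from the TCP to the fingertips, in m); z points along the fingers, y is the line along which they close (so a half turn about z gives the same grasp; the last joint's range is limited). The gripper opens to 85 mm and grips with 20 to 120 N. Pads are 22 mm wide; open, the fingers measure 114 mm over their backs; the gripper's body (76 mm by 85 mm) begins 54 mm behind the grasp point. The pads swing forward as they close: fully open they stand 13 mm farther back than shut.
Start: joints at [-82.26, 5.964, 5.575, 89.605, 0, 77.527], TCP at [0.207, -0.563, 0.304] pointing down, gripper open.
Joint ranges: [-171.21, 171.21], [-48.23, 106.86], [-62.78, 66.21], [-105.2, 120.99], [-86.42, 89.51], [-180, 180]. Speed limits (degrees/s): [127.2, 127.2, 147.25, 180, 180, 180].

### API

Orientations are given as [roll, pitch, yaw] about the fixed x, y, z axes, in that order (R = Rz(yaw) Ry(pitch) Rx(roll)).
In Python, from plant import robot gives the robot as it stands. Calls block until the motion is done:
- robot.move_pose(position, orientation): joint-space move of the TCP to a pose.
- robot.line_to(position, vel=0.15, rotation=None, guard=None): straight line of the TCP; rotation=None keeps the orientation; vel is the mean speed in m/s. With guard (N) it stops when the force on the tool has changed by that much, and returns True; else False.
- robot.goto_joints(angles): joint-space move.
- robot.set_gripper(opening): finger opening in m; the grip force is fixed at half the most; returns when the fingers have stopped.
- robot.pause(seconds).
- robot.ik(position, orientation): joint angles nearest the present ones, or None.
- robot.observe(): the state.
- robot.grab_frame(name): name is "side" or "top" or "wrist"; returns the picture (384x512x3 uint8, blue, green, red); there is no depth.
- robot.get_calibration(name): a dict with "vertical_fov" (degrees; the focal length in pixels is half the picture's height over the tangent of half this angle, whatever the lens; pixels are square), "cx", "cy" (the principal point, pixels), "k1" (the pictures are not rectified: a ray, as slopes to the right and down, at radius r is drawn at 1 + k1 r^2 times it, then the intrinsics apply), "rvec" (rotation vector, rad) and "tvec" (3), from world to camera coordinates, as OpenCV has them. Camera axes: x right, y down, z forward; pixel columns grow to the right and rows downward; lengths in m; the calibration is good to about 2 mm. A picture is of the moment at which its call begins: read the wrist's pose just before it. get_calibration takes no time and is no camera call; for the wrist camera it gives the pose at the moment of the call.
A pose or a line that the arm cannot do raises robot.IKError and nothing moves.
- robot.job_done(): hands the job in; it is judged then, once.
The state is a dict: "time": time; "q": joint angles; "qvel": joint speeds; "joint_torque": joint torques, N m; "tool_pos": TCP position; "tcp_rot": TCP orientation; "ft_force": force on the tool from outside, world axes, zero at the start; "torque": the same for the moment, N m; "gripper_width": finger opening in m; "gripper_force": force on a finger pad.
Only numpy, scipy, OpenCV 4.12 (cv2) and the standard library are available. Lean on these libraries where they do the work, as an engineer would, in place of code of your own. Each camera call takes 0.05 s, during which the arm holds its last target. There are 200 camera calls.

## Working session

There is one attempt and no reset: what is moved stays moved. The work goes in short steps, each a Python script; the robot and the scene stay as the last script left them, time stands still between calls to the robot, and variables do not carry over. Pictures are saved under pics/ and viewed, at most 10 in all, crops included, and the job is handed in when it is done.

```bash
mkdir -p pics; cat > h.py <<'E'
import numpy as np, cv2
from plant import robot
def cal(n):
    c=robot.get_calibration(n); f=192/np.tan(np.radians(c["vertical_fov"])/2)
    R=cv2.Rodrigues(np.array(c["rvec"],float))[0]; return c,f,R,np.array(c["tvec"],float).ravel()
def ray(C,u,v):
    c,f,R,t=C; d=np.array([(u-c["cx"])/f,(v-c["cy"])/f]); s=d.copy()
    for _ in range(30): s=d/(1+c["k1"]*(s@s))
    return -R.T@t, R.T@np.array([s[0],s[1],1])
def onz(C,u,v,z):
    o,d=ray(C,u,v); return o+d*(z-o[2])/d[2]
def proj(C,p):
    c,f,R,t=C; q=R@np.array(p)+t; s=q[:2]/q[2]; s=s*(1+c["k1"]*(s@s)); return s*f+[c["cx"],c["cy"]]
E
python3 - <<'E'
from h import *
for n in ("side","top"):
    im=robot.grab_frame(n); cv2.imwrite(f"pics/{n}0_raw.png",im); cv2.imwrite(f"pics/{n}0.png",cv2.resize(im,(800,600)))
    C=cal(n); print(n,-C[2].T@C[3],C[1],C[0]["k1"])
E
```

```text
side [0.48819238 0.62770046 0.72094681] 351.68217366043535 -0.05688748136926792
top [ 0.36427981 -0.0623078   1.09656525] 470.94375835004575 -0.044055757262513436
```

View pics/top0.png

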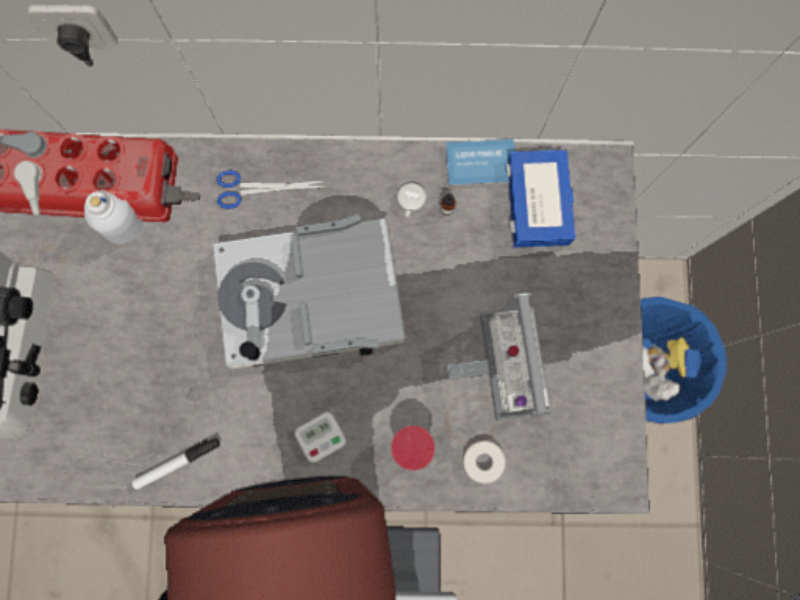

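View pics/side0.png

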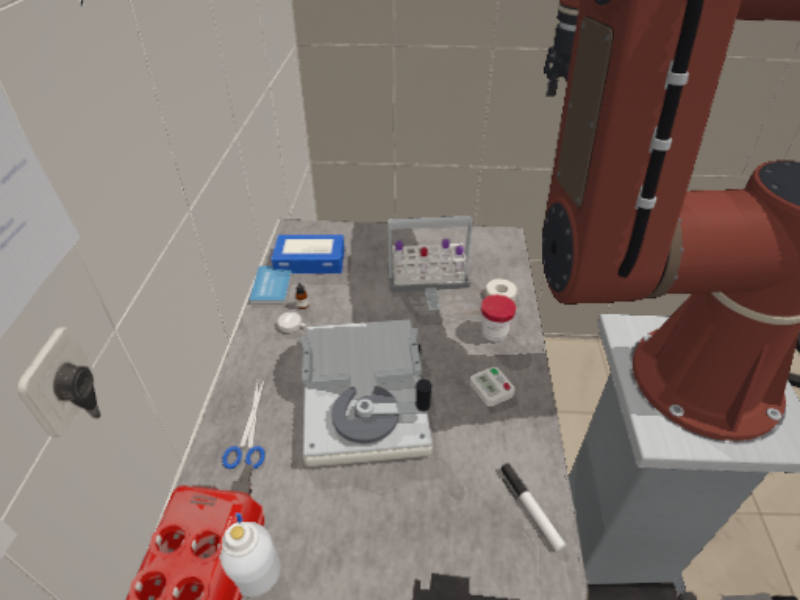

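The top view, at 800x600 scale, shows the bar from about (523,294) to (543,412) and the tongue tip near (449,370). The cam hub is at (250,294), the lever grip at (249,351), and the platform's open edge runs from (385,220) to (402,340). The side view agrees with this, with the tubes upright and the lever on the robot's side.

```bash
python3 - <<'E'
from h import *
T=cal("top");S=cal("side");k=.64
def p(n,u,v,z): print(n,np.round(onz(T,u*k,v*k,z),4))
def s(n,u,v,z): print(' side',n,np.round(onz(S,u*k,v*k,z),4))
p("bar1",523,294,.144);p("bar2",543,412,.144);s("bar1",389,221,.144);s("bar2",471,218,.144)
p("tonguetip1",449,363,.006);p("tonguetip2",449,377,.006)
p("hub",250,294,.065);s("hub",365,407,.065);p("grip",249,351,.115);s("grip",424,382,.115)
p("pl far",385,220,.04);p("pl near",402,340,.04);s("pl far",304,332,.04)
p("house+y far",215,243,.03);p("house+y near",228,367,.03)
for n,(u,v) in dict(timer=(320,437),cup=(413,447),tape=(485,461),counter=(411,197),drop=(447,203)).items(): p(n,u,v,.03)
o=robot.observe(); print(o["tool_pos"],o["tcp_rot"],o["gripper_width"])
c,f,R,t=cal("wrist"); print("wristcam",-R.T@t, R)
E
```

```text
bar1 [ 0.5587 -0.2362  0.144 ]
bar2 [ 0.4043 -0.2595  0.144 ]
 side bar1 [ 0.5585 -0.2297  0.144 ]
 side bar2 [ 0.4053 -0.2495  0.144 ]
tonguetip1 [ 0.4804 -0.1493  0.006 ]
tonguetip2 [ 0.4596 -0.1494  0.006 ]
hub [0.5684 0.1403 0.065 ]
 side hub [0.5672 0.1391 0.065 ]
grip [0.4805 0.1278 0.115 ]
 side grip [0.4824 0.1276 0.115 ]
pl far [ 0.6893 -0.0507  0.04  ]
pl near [ 0.5091 -0.0785  0.04  ]
 side pl far [ 0.6934 -0.0327  0.04  ]
house+y far [0.6524 0.2039 0.03  ]
house+y near [0.4666 0.1737 0.03  ]
timer [0.3688 0.0366 0.03  ]
cup [ 0.3569 -0.0964  0.03  ]
tape [ 0.3388 -0.199   0.03  ]
counter [ 0.7294 -0.0893  0.03  ]
drop [ 0.7208 -0.144   0.03  ]
[ 0.20727838 -0.56283583  0.30320124] [-1.79934210e+02 -1.43133186e-02  2.02116351e+01] 0.08520611724884339
wristcam [ 0.2682579  -0.53914661  0.37316839] [[ 3.45828900e-01 -9.38297439e-01 -5.36838449e-04]
 [-9.06262227e-01 -3.34169777e-01  2.58880931e-01]
 [-2.43086710e-01 -8.90419910e-02 -9.65909093e-01]]
```

```bash
python3 - <<'E'
from h import *
for nm,p in (("w_car",[.47,-.215,.36]),("w_mix",[.575,.05,.36])):
    robot.move_pose(p,[180,0,8.6])
    robot.pause(.2)
    C=cal("wrist"); im=robot.grab_frame("wrist")
    np.save(nm+".npy",np.array([C],dtype=object),allow_pickle=True)
    cv2.imwrite(f"pics/{nm}_raw.png",im); cv2.imwrite(f"pics/{nm}.png",cv2.resize(im,(800,600)))
    o=robot.observe(); print(o["time"],o["q"],C[1])
E
```

```text
1.9667 [-3.91670303e+01 -7.33301122e+00 -1.77743889e+00  9.55742576e+01
 -1.90730149e-03  1.32289073e+02] 284.07048114235954
3.3167 [-8.11746776e+00  3.13071793e+00  8.47697708e+00  9.53364375e+01
 -4.79787285e-03  1.63379491e+02] 284.07048114235954
```

View pics/w_car.png

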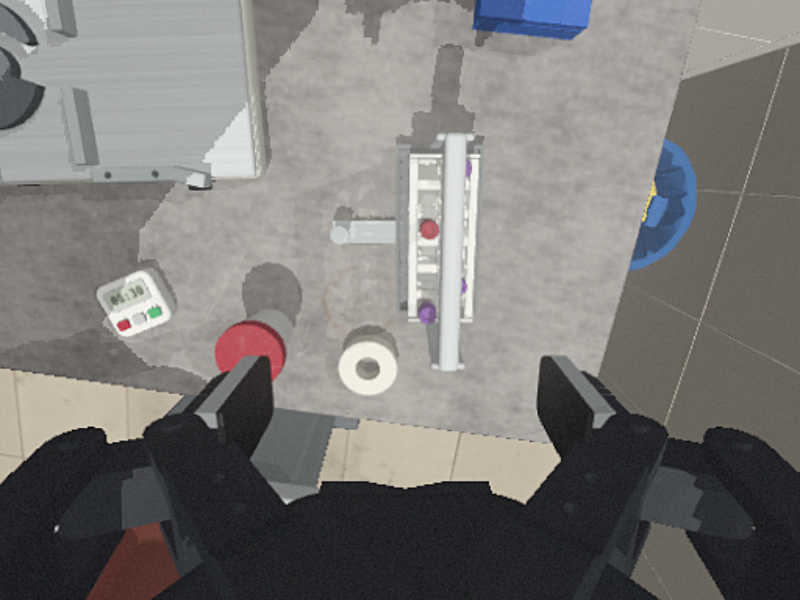

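View pics/w_mix.png

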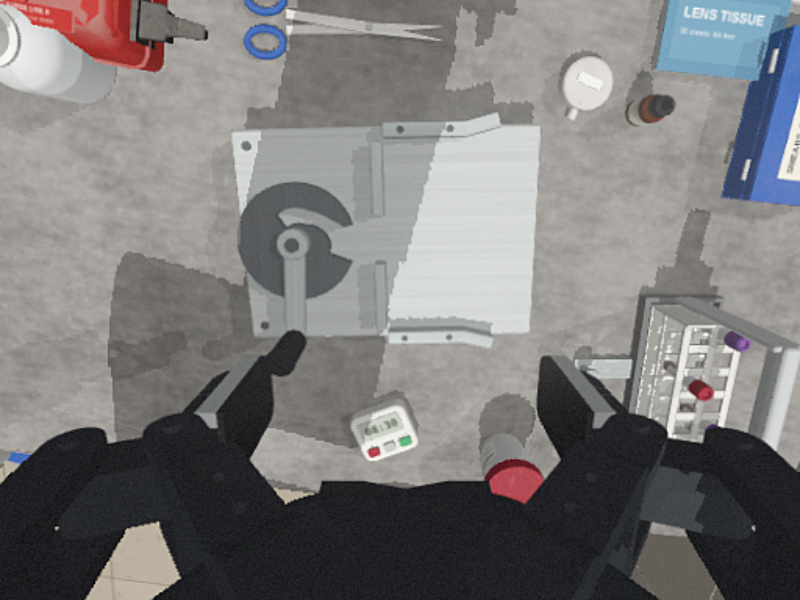

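The carrier view shows the bar centre line from about (455,137) to (448,368) and the stud head at (341,233). The mixer view shows the hub at (292,244), the stop faces near x=384, and the rails at y≈130 and y≈328. I'll enlarge the rails and the carrier to read edges.

```bash
python3 - <<'E'
import cv2,numpy as np
a=cv2.imread("pics/w_mix_raw.png")[68:228,140:340]
cv2.imwrite("pics/crop_mix.png",cv2.resize(a,None,fx=3.75,fy=3.75,interpolation=cv2.INTER_CUBIC)) # 750x600
b=cv2.imread("pics/w_car_raw.png")[80:240,200:320]
cv2.imwrite("pics/crop_car.png",cv2.resize(b,None,fx=3.75,fy=3.75,interpolation=cv2.INTER_CUBIC))
E
```

```text
(no output)
```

View pics/crop_mix.png

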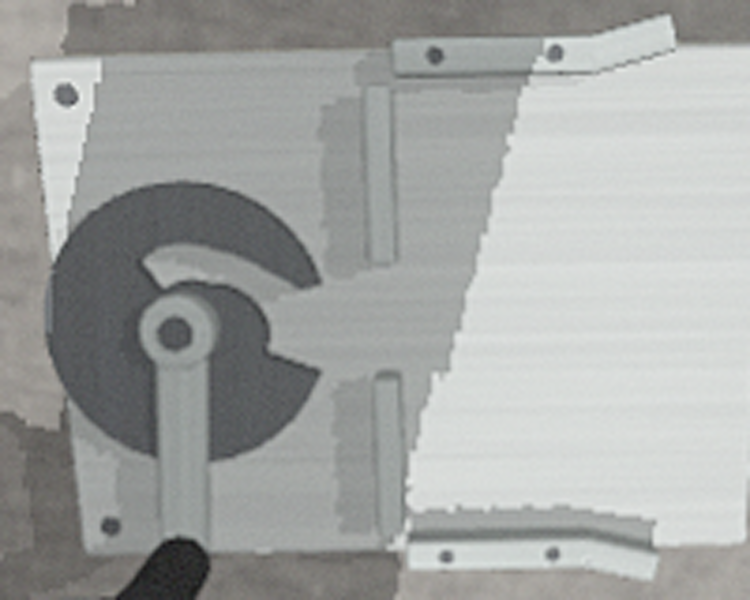

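View pics/crop_car.png

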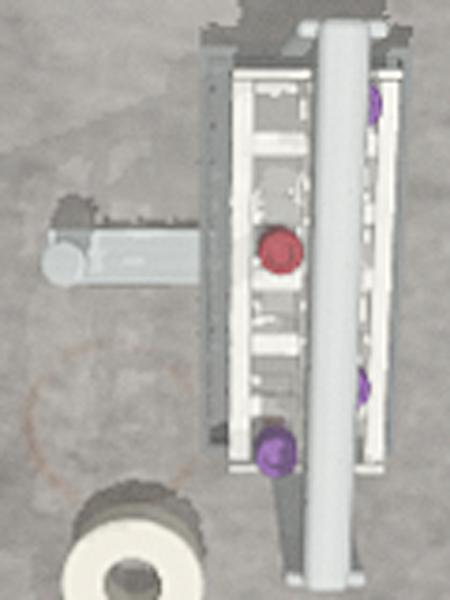

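```bash
python3 - <<'E'
from h import *
M=np.load("w_mix.npy",allow_pickle=True)[0];K=np.load("w_car.npy",allow_pickle=True)[0]
m=lambda u,v,z:onz(M,140+(u+.5)/3.75-.5,68+(v+.5)/3.75-.5,z)[:2]
k=lambda u,v,z:onz(K,200+(u+.5)/3.75-.5,80+(v+.5)/3.75-.5,z)[:2]
def show(n,a,b=None):
    if b is None: print(n,a.round(4)); return
    d=b-a; print(n,a.round(4),b.round(4),"len",np.linalg.norm(d).round(4),"ang",np.degrees(np.arctan2(d[1],d[0])).round(2))
U=m(395,75,.055),m(595,74,.055); L=m(410,541,.055),m(555,540,.055)
show("railU",*U);show("railL",*L)
S=m(397,86,.059),m(404,540,.059);show("stops face",S[1],S[0])
show("stop inner ends",m(400,373,.059),m(396,263,.059))
show("plat edge",m(745,543,.04),m(752,45,.04))
# disc by 3 extremes: circle fit
P=np.array([m(180,182,.059),m(50,300,.059),m(190,460,.059),m(75,230,.059),m(290,232,.059),m(120,443,.059)])
A=np.c_[2*P,np.ones(len(P))];s=np.linalg.lstsq(A,(P**2).sum(1),rcond=None)[0];print("disc",s[:2],np.sqrt(s[2]+s[:2]@s[:2]))
show("hub",m(174,333,.065))
# across-rails midpoint
yaw=np.radians(9);ex=np.array([np.cos(yaw),np.sin(yaw)]);ey=np.array([-ex[1],ex[0]])
u=np.mean([p@ex for p in U]);l=np.mean([p@ex for p in L]);print("rails ex",u,l,u-l,(u+l)/2,"disc",s[:2]@ex,s[:2]@ey,"stopface ey",[p@ey for p in S])
show("bar",k(330,587,.144),k(344,22,.144)); show("bar mid",k(337,305,.144)); show("stud",k(65,264,.0275))
e=cv2.imread("pics/w_car_raw.png")
show("tray -y/+y front edge",k(210,443,.02),k(202,48,.02))
E
```

```text
railU [0.6625 0.0804] [0.6728 0.0142] len 0.067 ang -81.16
railL [0.4992 0.0524] [ 0.5076 -0.0012] len 0.0542 ang -81.09
stops face [0.5007 0.0547] [0.6589 0.079 ] len 0.16 ang 8.76
stop inner ends [0.5628 0.0647] [0.601  0.0714] len 0.0387 ang 9.92
plat edge [ 0.512  -0.0773] [ 0.6918 -0.0398] len 0.1837 ang 11.79
disc [0.56829202 0.14079704] 0.049442651535494396
hub [0.5665 0.144 ]
rails ex 0.6667906096952677 0.5011706350356666 0.1656199746596011 0.5839806223654671 disc 0.5833209101570497 0.05016314013456198 stopface ey [np.float64(-0.024995782364761517), np.float64(-0.024322010683389787)]
bar [ 0.4055 -0.2561] [ 0.5601 -0.2324] len 0.1565 ang 8.73
bar mid [ 0.4879 -0.2434]
stud [ 0.4693 -0.1545]
tray -y/+y front edge [ 0.4048 -0.2195] [ 0.5547 -0.1944] len 0.152 ang 9.5
```

Everything agrees: the rails come out 165.6 mm apart, the stop faces 75 mm from the cam axis, and the stud 91 mm from the bar. I'll grasp, lift and carry to above the entry, then look.

```bash
cat >> h.py <<'E'
YAW=8.9; _y=np.radians(YAW); EX=np.array([np.cos(_y),np.sin(_y)]); EY=np.array([-EX[1],EX[0]])
CAM=np.array([.5684,.1406])
_r=np.array([.66765,.0473]);_l=np.array([.5034,.0256])
_c=np.mean([_r@EX,_l@EX]); CAM=CAM+(( _c+2*(CAM@EX))/3-CAM@EX)*EX   # blend of rails and disc
def mix(x,y,z): return np.r_[CAM+x*EX+(y-.060)*EY,z]
def st(): o=robot.observe(); print("t",round(o["time"],2),np.round(o["tool_pos"],4),np.round(o["tcp_rot"],2),"F",np.round(o["ft_force"],1),"w",round(o["gripper_width"],4),round(o["gripper_force"],1))
E
python3 - <<'E'
from h import *
print(CAM,mix(0,-.055,0))
o=[180,0,8.7]; c=[.4828,-.2443]
robot.move_pose(c+[.27],o); robot.line_to(c+[.189],vel=.12,guard=15); st()
robot.set_gripper(0.0); st()
robot.line_to(c+[.299],vel=.12); st()
robot.line_to(list(mix(0,-.125,.289)),vel=.15,rotation=[180,0,YAW]); robot.pause(.3); st()
C=cal("wrist"); im=robot.grab_frame("wrist"); np.save("w_h.npy",np.array([C],dtype=object),allow_pickle=True)
cv2.imwrite("pics/w_h_raw.png",im); cv2.imwrite("pics/w_h.png",cv2.resize(im,(800,600)))
E
```

```text
[0.56866534 0.14064155] [0.58645704 0.02702617 0.        ]
t 5.37 [ 0.4832 -0.2444  0.1898] [ 1.7995e+02 -4.0000e-02  8.7100e+00] F [-0.3 -0.2 -0.4] w 0.0853 0.0
t 6.02 [ 0.483  -0.2445  0.1892] [ 1.7996e+02 -2.0000e-02  8.7000e+00] F [ 0.3 -1.4  1.7] w 0.0133 59.2
t 7.08 [ 0.4825 -0.2441  0.298 ] [-1.7993e+02  6.0000e-02  8.7000e+00] F [-0.   0.6 -4. ] w 0.0131 58.5
t 9.08 [ 0.5972 -0.0424  0.289 ] [180.    -0.     8.88] F [-0.   0.2 -3.3] w 0.013 58.5
```

View pics/w_h.png

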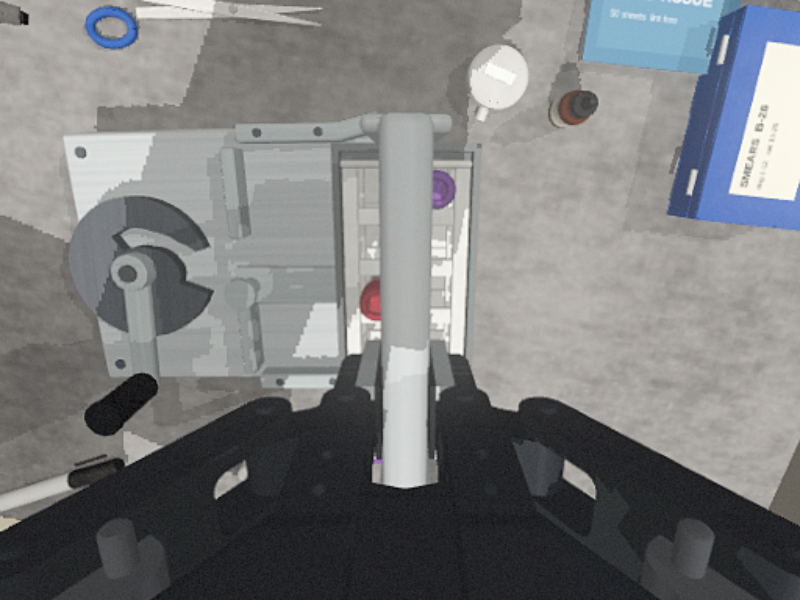

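The carrier hangs straight. The stud head is at about (240,291), the bar's far end at (406,115), the hub at (129,272). Next I'll compute the stud's offset in the hand.

```bash
python3 - <<'E'
from h import *
C=np.load("w_h.npy",allow_pickle=True)[0]
tcp=np.array([.5972,-.0424])
def rel(n,u,v,z):
    p=onz(C,u*.64,v*.64,z)[:2]; d=p-tcp; e=p-CAM; print(n,p.round(4),"rel tcp",np.round([d@EX,d@EY],4),"mixer",np.round([e@EX,e@EY+.06],4))
rel("stud",240,291,.1275); rel("barend",406,114,.244)
rel("stop far end",238,236,.059); rel("stop near end",249,280,.059)
rel("disc hub",129,272,.066)
rel("stopcornerF",236,148,.059); rel("tray far corner",337,152,.12)
E
```

```text
stud [0.5853 0.0471] rel tcp [0.0021 0.0903] mixer [ 0.0019 -0.035 ]
barend [ 0.6746 -0.0295] rel tcp [0.0785 0.0007] mixer [ 0.0784 -0.1245]
stop far end [0.6014 0.074 ] rel tcp [0.0222 0.1143] mixer [ 0.0221 -0.0109]
stop near end [0.5717 0.0645] rel tcp [-0.0087  0.1096] mixer [-0.0088 -0.0157]
disc hub [0.5667 0.1445] rel tcp [-0.0012  0.1894] mixer [-0.0014  0.0641]
stopcornerF [0.6587 0.0789] rel tcp [0.0795 0.1103] mixer [ 0.0794 -0.0149]
tray far corner [0.6652 0.0046] rel tcp [0.0744 0.0359] mixer [ 0.0743 -0.0894]
```

```bash
python3 - <<'E'
from h import *
dx=-.0008
robot.line_to(list(mix(dx,-.130,.245)),vel=.1); 
print(robot.line_to(list(mix(dx,-.130,.226)),vel=.03,guard=5)); st()
z=robot.observe()["tool_pos"][2]
robot.line_to(list(mix(dx,-.130,z+.0012)),vel=.03); robot.pause(.1); st()
print(robot.line_to(list(mix(dx,-.095,z+.0012)),vel=.04,guard=12)); st()
E
```

```text
True
t 10.26 [ 0.5973 -0.0475  0.2292] [179.95   0.     8.89] F [ 0.7 -1.6  3.9] w 0.0131 59.7
t 10.61 [ 0.5971 -0.0471  0.2298] [-1.7994e+02  1.7000e-01  8.9000e+00] F [-0.1  0.1 -3.5] w 0.013 58.5
False
t 11.63 [ 0.5919 -0.0128  0.2303] [-1.7997e+02  1.2000e-01  8.8900e+00] F [ 0.1 -0.1 -4. ] w 0.0128 58.5
```

Contact came at z=0.229, as expected, and the carrier entered the rails without force. I'll slide on into the mouth.

```bash
python3 - <<'E'
from h import *
z=.2301
print(robot.line_to(list(mix(-.0008,-.0655,z)),vel=.04,guard=12)); st()
e=robot.observe()["tool_pos"][:2]-CAM; print("mixer xy",e@EX,e@EY+.06)
robot.pause(.1)
im=robot.grab_frame("wrist"); cv2.imwrite("pics/w_in.png",cv2.resize(im,(800,600)))
E
```

```text
False
t 12.53 [0.5873 0.0165 0.2301] [-1.7997e+02  1.2000e-01  8.9000e+00] F [ 0.9  0.1 -3.7] w 0.0129 58.5
mixer xy -0.0007814717859392935 -0.06553868719547107
```

View pics/w_in.png

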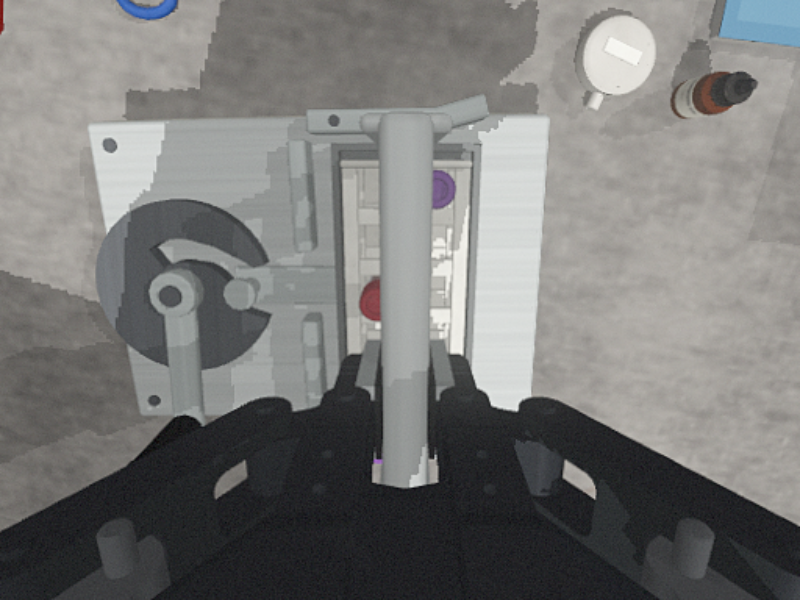

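The stud is in the mouth, with its head at (240,291) above the disc. I'll press lightly to the slot's inner wall, set the carrier down, release it, and go to the lever.

```bash
python3 - <<'E'
from h import *
print(robot.line_to(list(mix(-.0008,-.0625,.2301)),vel=.02,guard=6)); st()
p=np.array(robot.observe()["tool_pos"]); e=p[:2]-CAM; print("mixer xy",e@EX,e@EY+.06)
if e@EY+.06>-.0645: e=e-.0003*EY
robot.line_to(list(np.r_[CAM+e,.2275]),vel=.03,guard=5); st()
robot.set_gripper(.085); st()
p=np.array(robot.observe()["tool_pos"]); p[2]=.30; robot.line_to(list(p),vel=.2)
print(np.round(robot.ik(list(mix(-.085,.06,.149)),[180,0,188.9]),1))
robot.move_pose(list(mix(-.085,.06,.24)),[180,0,188.9]); robot.pause(.2); st()
for n in("top","wrist"):
    im=robot.grab_frame(n); cv2.imwrite(f"pics/{n}_rel_raw.png",im)
a=cv2.imread("pics/top_rel_raw.png")[110:260,110:310]; b=cv2.imread("pics/wrist_rel_raw.png")
cv2.imwrite("pics/rel.png",np.hstack([cv2.resize(a,(400,300)),cv2.resize(b,(400,300))]))
E
```

```text
False
t 12.97 [0.5869 0.0193 0.2301] [1.7999e+02 1.2000e-01 8.8900e+00] F [ 1.8 -1.9 -4. ] w 0.0133 58.6
mixer xy -0.0007542015940639295 -0.06270818033567797
t 13.22 [0.587  0.0185 0.2292] [1.7995e+02 6.0000e-02 8.8800e+00] F [-5.  -3.8  8.5] w 0.0128 60.3
t 13.92 [0.5869 0.019  0.2275] [-1.7997e+02  1.3000e-01  8.9000e+00] F [-0.7  0.4  0.9] w 0.0853 0.0
[ -0.2  -9.8 -26.   73.8   0.   -9.1]
t 17.13 [0.4848 0.1274 0.24  ] [-180.      0.   -171.12] F [0.1 0.4 0.9] w 0.085 0.0
```

View pics/rel.png

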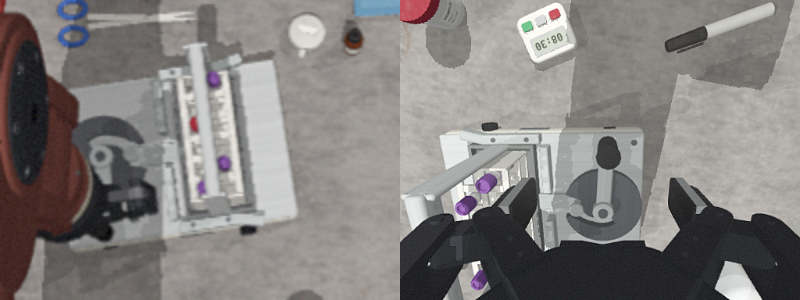

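The carrier stands upright in the bay with the stud in the mouth, and the lever grip lies between the open fingers at about (608,145) in the wrist half. I'll check that point, then pinch and turn.

```bash
python3 - <<'E'
from h import *
C=cal("wrist"); im=cv2.imread("pics/wrist_rel_raw.png")
g=(im.max(2)<45).astype(np.uint8); g[:170]=0; g[222:]=0; g[:,:240]=0; g[:,300:]=0
n,l,s,c=cv2.connectedComponentsWithStats(g); print(s[1:],c[1:])
i=1+np.argmax(s[1:,4]); x,y,w,h,_=s[i]
# widest (nearer = top rim) end of the grip
for v in (y+12,y+h-12):
    p=onz(C,x+w/2,v,.115)[:2]; e=p-CAM; print(v,p.round(4),np.linalg.norm(e),"a",np.degrees(np.arctan2(e@EY,-(e@EX))))
E
```

```text
[[263 175   1   1   1]
 [266 175   1   1   1]
 [260 176   1   1   1]
 [275 180   1   1   1]
 [276 182   1   1   1]
 [277 186   1   1   1]
 [278 190   1   2   2]
 [282 202   1   1   1]
 [266 216   1   1   1]] [[263.  175. ]
 [266.  175. ]
 [260.  176. ]
 [275.  180. ]
 [276.  182. ]
 [277.  186. ]
 [278.  190.5]
 [282.  202. ]
 [266.  216. ]]
202 [0.4817 0.1425] 0.08697853062930656 a 10.095928816881544
180 [0.4656 0.1396] 0.10310051583320361 a 8.337360107237762
```

```bash
python3 - <<'E'
from h import *
C=cal("wrist"); im=cv2.imread("pics/wrist_rel_raw.png")
for th in (60,75):
    g=(im.max(2)<th).astype(np.uint8); g[:165]=0; g[222:]=0; g[:,:240]=0; g[:,300:]=0
    n,l,s,c=cv2.connectedComponentsWithStats(g); i=1+np.argmax(s[1:,4]); print(th,s[i],c[i])
for p in (mix(-.085,.06,.115),mix(-.085,.06,.067)): print("expected px",proj(C,p))
cv2.imwrite("pics/grip.png",cv2.resize(im[160:300,200:340],None,fx=4,fy=4))
E
```

```text
60 [252 175  31  42 421] [268.0783848  193.89073634]
75 [ 251  175   32   42 1006] [266.15606362 196.14413519]
expected px [257.39562451 202.82550987]
expected px [257.70028931 185.48747879]
```

View pics/grip.png

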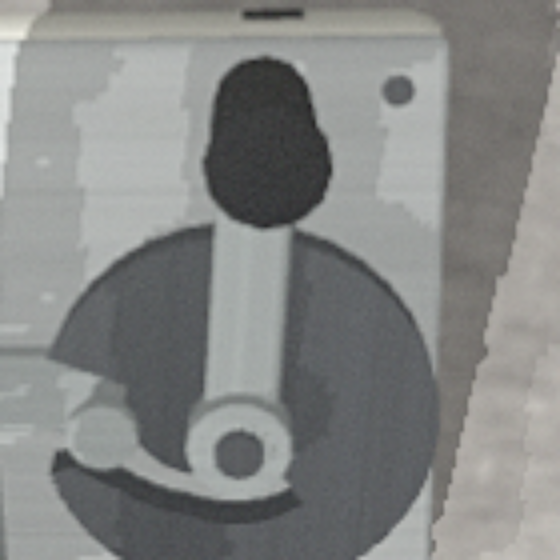

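The grip top is at raw pixel (267,201), about 5 mm towards +y, so the cam angle is about 0.06. That is still within the mouth. I'll pinch there and turn.

```bash
python3 - <<'E'
from h import *
C=cal("wrist"); e=onz(C,266.8,201,.115)[:2]-CAM
a0=np.arctan2(e@EY,-(e@EX)); print("r",np.linalg.norm(e),"a0",a0)
def pose(a,z): return list(mix(-.085*np.cos(a),.06+.085*np.sin(a),z)),[180,0,188.9-np.degrees(a)]
p,o=pose(a0,.24); robot.line_to(p,vel=.1,rotation=o)
print(robot.line_to(pose(a0,.149)[0],vel=.1,guard=10)); st()
robot.set_gripper(0); st()
for a in np.arange(a0,1.46,.15)[1:]:
    p,o=pose(a,.149)
    if robot.line_to(p,vel=.07,rotation=o,guard=30): print("guard at",a); st(); break
st()
E
```

```text
r 0.08665618497840843 a0 0.0784183328508973
False
t 18.54 [0.4843 0.1341 0.1497] [-1.8000e+02  6.0000e-02 -1.7559e+02] F [-0.5 -0.5 -0.7] w 0.0848 0.0
t 19.15 [0.484  0.1341 0.1493] [-1.7999e+02  1.0000e-02 -1.7560e+02] F [-1.8 -1.3  3.7] w 0.0207 58.6
t 22.15 [0.5438 0.2219 0.1493] [-1.7999e+02 -5.0000e-02  1.0733e+02] F [-2.8  2.   6.5] w 0.0208 58.9
```

```bash
python3 - <<'E'
from h import *
def pose(a,z): return list(mix(-.085*np.cos(a),.06+.085*np.sin(a),z)),[180,0,188.9-np.degrees(a)]
for a in np.arange(1.48,1.74,.04):
    p,o=pose(a,.149)
    g=robot.line_to(p,vel=.04,rotation=o,guard=30); s=robot.observe()
    e=np.array(s["tool_pos"])[:2]-CAM; print(round(a,2),g,"meas",round(np.arctan2(e@EY,-(e@EX)),3),np.round(s["ft_force"],1))
    if g or np.linalg.norm(s["ft_force"][:2])>45: break
st()
im=robot.grab_frame("top"); cv2.imwrite("pics/top_t.png",cv2.resize(im[110:260,110:310],(800,600),interpolation=cv2.INTER_CUBIC))
E
```

```text
1.48 False meas 1.48 [-3.5  2.8  6.1]
1.52 False meas 1.519 [-3.3  2.3  5.9]
1.56 False meas 1.559 [-2.7  1.7  5.5]
1.6 False meas 1.6 [-3.   1.8  6.5]
1.64 False meas 1.64 [-4.2  1.7  5.9]
1.68 False meas 1.68 [-3.   2.2  6.4]
1.72 False meas 1.72 [-3.6  2.3  6. ]
t 23.91 [0.5681 0.2255 0.1493] [-1.7999e+02 -5.0000e-02  9.0630e+01] F [-3.6  2.3  6. ] w 0.0213 58.9
```

The lever never went firm. I'll check numerically where the carrier is, using the cap centroids and comparing with the picture taken before turning.

```bash
cat >> h.py <<'E'
def caps(im):
    h=cv2.cvtColor(im,cv2.COLOR_BGR2HSV); out=[]
    for nm,lo,hi in (("purple",125,155),("red",168,180)):
        m=cv2.inRange(h,(lo,90,40),(hi,255,255)); n,l,s,c=cv2.connectedComponentsWithStats(m)
        out+=[(nm,*c[i].round(1),s[i,4]) for i in range(1,n) if 6<s[i,4]<150]
    return out
E
python3 - <<'E'
from h import *
C=cal("top")
for n in ("before","now"):
    im=cv2.imread("pics/top_rel_raw.png") if n=="before" else robot.grab_frame("top")
    for nm,u,v,a in caps(im):
        if 100<u<320 and 100<v<260:
            e=onz(C,u,v,.083)[:2]-CAM; print(n,nm,u,v,a,"mixer",np.round([e@EX,e@EY+.06],4))
im=robot.grab_frame("side"); S=cal("side"); cv2.imwrite("pics/side_t_raw.png",im)
for nm,u,v,a in caps(im):
    e=onz(S,u,v,.083+.04)[:2]-CAM; print("side",nm,u,v,a,"mixer",np.round([e@EX,e@EY+.06],4))
K=np.load("w_car.npy",allow_pickle=True)[0]; c=np.array([.4828,-.2443])
for nm,u,v,a in caps(cv2.imread("pics/w_car_raw.png")):
    e=onz(K,u,v,.08)[:2]-c; y=np.radians(8.7); print("carrier",nm,a,np.round([e@[np.cos(y),np.sin(y)],e@[-np.sin(y),np.cos(y)]],4))
E
```

```text
before purple 216.3 149.2 38 mixer [ 0.0664 -0.0769]
before purple 221.5 191.1 33 mixer [-0.0296 -0.0763]
before purple 210.2 203.4 15 mixer [-0.0534 -0.0484]
before red 206.4 172.0 20 mixer [ 0.0176 -0.0487]
now purple 211.4 149.9 35 mixer [ 0.0663 -0.0659]
now purple 217.5 191.9 35 mixer [-0.0302 -0.0674]
now purple 206.2 204.4 15 mixer [-0.0543 -0.0395]
now red 202.2 172.7 17 mixer [ 0.0173 -0.0393]
side purple 255.1 211.9 32 mixer [-0.0601 -0.0358]
side red 323.6 246.6 13 mixer [-0.1984  0.0836]
carrier purple 16 [ 0.0586 -0.0176]
carrier purple 14 [-0.0346 -0.0164]
carrier purple 9 [-0.0602  0.0175]
carrier red 95 [0.0114 0.0121]
carrier red 41 [-0.0676  0.2688]
```

The carrier was drawn in by about 9–10 mm, so the stud is caught. I'll turn on gently to the real end stop.

```bash
python3 - <<'E'
from h import *
def pose(a,z): return list(mix(-.085*np.cos(a),.06+.085*np.sin(a),z)),[180,0,188.9-np.degrees(a)]
for a in np.arange(1.74,1.86,.02):
    p,o=pose(a,.149)
    g=robot.line_to(p,vel=.03,rotation=o,guard=25); robot.pause(.1); s=robot.observe()
    e=np.array(s["tool_pos"])[:2]-CAM; f=np.array(s["ft_force"]); print(round(a,2),g,"meas",round(np.arctan2(e@EY,-(e@EX)),3),np.round(f,1),np.round(s["torque"],2))
    if g or np.linalg.norm(f[:2])>25: break
st()
E
```

```text
1.74 False meas 1.735 [-5.6  1.5  7.2] [ 0.28  1.09 -0.22]
1.76 False meas 1.738 [-14.2   0.7  13.6] [0.1  2.63 0.26]
1.78 False meas 1.741 [-24.3   0.   18.4] [-0.19  4.19  0.38]
1.8 False meas 1.743 [-32.2  -1.6  24.8] [-0.32  5.9   0.35]
t 25.46 [0.5701 0.2254 0.149 ] [-1.7938e+02  8.0000e-02  8.6190e+01] F [-32.2  -1.6  24.8] w 0.0212 60.3
```

The lever hit the hard end stop at about 1.74. I'll release it, retreat, and measure the carrier from above with the wrist camera.

```bash
python3 - <<'E'
from h import *
def pose(a,z): return list(mix(-.085*np.cos(a),.06+.085*np.sin(a),z)),[180,0,188.9-np.degrees(a)]
p,o=pose(1.737,.149); robot.line_to(p,vel=.03,rotation=o); st()
robot.set_gripper(.085); robot.line_to(pose(1.737,.25)[0],vel=.15); st()
robot.move_pose([.575,.05,.36],[180,0,8.6]); robot.pause(.2); st()
C=cal("wrist"); im=robot.grab_frame("wrist"); np.save("w_f.npy",np.array([C],dtype=object),allow_pickle=True); cv2.imwrite("pics/w_f_raw.png",im)
T=cal("top"); it=robot.grab_frame("top"); cv2.imwrite("pics/top_f_raw.png",it)
def mx(C,u,v,z): e=onz(C,u,v,z)[:2]-CAM; return np.round([e@EX,e@EY+.06],4)
for nm,u,v,a in caps(im): print("wrist",nm,round(u),round(v),a,mx(C,u,v,.12))
for nm,u,v,a in caps(it):
    if u<320 and 100<v<260: print("top",nm,round(u),round(v),a,mx(T,u,v,.12))
def mkx(m): 
    n,l,s,c=cv2.connectedComponentsWithStats(m); i=1+np.argmax(s[1:,4]); return s[i],c[i]
# grip: dark blob near expected end position
q=proj(C,mix(.014,.144,.09)); print("grip expected px",q)
g=(im.max(2)<75).astype(np.uint8); x,y=map(int,q); k=np.zeros_like(g); k[max(0,y-35):y+35,max(0,x-35):x+35]=1
s,c=mkx(g*k); print(s,c,mx(C,*c,.09))
# stud head: profile of grey along mixer y through x=0 at z of head top
ys=np.arange(-.03,.065,.002); 
pr=[int(im[int(round(v)),int(round(u))].mean()) for u,v in (proj(C,mix(0,yy,.0675)) for yy in ys)]
print([(round(1000*a),b) for a,b in zip(ys,pr)])
E
```

```text
t 25.78 [0.5685 0.2254 0.1492] [-1.7987e+02 -1.0000e-02  8.9680e+01] F [-8.9  1.2  8.5] w 0.0213 59.2
t 27.25 [0.5692 0.2256 0.2489] [-1.7992e+02  1.0000e-02  8.9380e+01] F [-0.4  0.9 -1.2] w 0.0848 0.0
t 28.48 [0.5748 0.0507 0.3593] [-1.7998e+02  6.0000e-02  8.7100e+00] F [-0.3  0.6  0.2] w 0.0852 0.0
wrist purple 298 109 19 [ 0.0567 -0.07  ]
wrist purple 296 194 19 [-0.0361 -0.0709]
wrist purple 270 214 71 [-0.061  -0.0414]
wrist red 270 154 117 [ 0.0098 -0.0414]
wrist red 240 289 31 [-0.1611 -0.0042]
top purple 218 192 35 [-0.0376 -0.0689]
top purple 206 204 14 [-0.0611 -0.0422]
top red 202 173 17 [ 0.0082 -0.0416]
grip expected px [115.18950224 146.95971581]
[ 94 138  37  23 610] [111.50983607 148.69836066] [0.0119 0.1488]
[(-30, 165), (-28, 167), (-26, 162), (-24, 101), (-22, 105), (-20, 126), (-18, 138), (-16, 99), (-14, 136), (-12, 141), (-10, 139), (-8, 144), (-6, 142), (-4, 140), (-2, 139), (0, 139), (2, 139), (4, 139), (6, 135), (8, 146), (10, 116), (12, 88), (14, 96), (16, 90), (18, 93), (20, 91), (22, 88), (24, 90), (26, 93), (28, 90), (30, 162), (32, 152), (34, 142), (36, 140), (38, 137), (40, 133), (42, 144), (44, 138), (46, 105), (48, 97), (50, 117), (52, 141), (54, 144), (56, 127), (58, 83), (60, 85), (62, 84), (64, 86)]
```

The carrier is at own y ≈ -55 mm (home), its stud at about 36–37 mm, and the lever sits at about 1.72 rad. The robot is clear of everything, so I'll hand in.

```bash
python3 -c "
from plant import robot
print(robot.job_done())"
```

```text
the job is handed in; nothing more can be done
None
```

I handed the job in: the carrier stands upright in the bay, within about 1 mm of its tight position. The cam lever is turned clockwise to its end stop (about 1.74 rad), but I felt no firming before that stop. The robot is touching nothing.

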